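# Hold the tool release open

### The arm

A 6-joint arm with a two-finger parallel gripper is mounted at the origin on a cart in front of the work surface, level with it; the furniture and walls round the work are solid. World frame = base frame: x ahead of the robot, y to its left, z up, the work surface at z = 0. Lengths are in m, angles in degrees, forces in N, time in s.
With the tool pointing down it reaches from about 0.325 to 0.775 m from the base axis. Payload 5.5 kg.
Tool frame: the origin (TCP) lies at the centre of the arm's flange, where the gripper is bolted on; the fingertips stand 182 mm ahead of it and the grasp point (between the pads) lies 163 mm ahead of it; z points along the fingers, y is the line along which they close (so a half turn about z gives the same grasp; the last joint's range is limited). The gripper opens to 88 mm and grips with 3 to 60 N. Pads are 20 mm wide; open, the fingers measure 115 mm over their backs; the gripper's body (75 mm by 178 mm) begins 61 mm behind the grasp point.
Start: joints at [-71.316, 5.22, 70.514, -0, 104.267, -3.249], TCP at [0.224, -0.557, 0.405] pointing down, gripper open.
Joint ranges: [-164.24, 164.24], [-49.07, 125.15], [9.68, 141.18], [-86.29, 266.29], [3.28, 154.24], [-151.56, 151.56]. Speed limits (degrees/s): [147.25, 147.25, 172.46, 180, 180, 180].

### API

Orientations are given as [roll, pitch, yaw] about the fixed x, y, z axes, in that order (R = Rz(yaw) Ry(pitch) Rx(roll)).
In Python, from station import r gives the robot as it stands. The module is installed in compiled form; this text tells all that it offers. Calls block until the motion is done:
- r.reach(position, orientation): joint-space move of the TCP to a pose.
- r.servo_line(position, rotation=None, speed=0.15): straight line of the TCP; rotation=None keeps the orientation; speed is the mean speed in m/s.
- r.move_joints(angles): joint-space move.
- r.let_go() and r.grab(squeeze=None): open the fingers fully, or close them until they stop; squeeze is the grip in N (None keeps the last).
- r.wait(seconds).
- r.inverse_kinematics(position, orientation): joint angles nearest the present ones, or None.
- r.sense(): the state.
- r.snapshot(name): name is "scene" or "top" or "wrist"; returns a dict with "frame" (400x640x3 uint8, red, green, blue), "fx", "fy", "cx", "cy" (pixels), "dist_coeffs" ([k1, k2, p1, p2, k3] as OpenCV has them; the pictures are not rectified), "R" (3x3) and "t" (3): a world point X has camera coordinates R X + t. Camera axes: x right, y down, z forward; pixel columns grow to the right and rows downward; lengths in m; the calibration is good to about 2 mm. A picture is of the moment at which its call begins. There is no depth.
A pose or a line that the arm cannot do raises r.IKError and nothing moves.
- r.hand_in(): hands the job in; it is judged then, once.
The state is a dict: "clock": time; "joints": joint angles; "joint_vel": joint speeds; "joint_torque": joint torques, N m; "tcp_pos": TCP position; "orientation": TCP orientation; "contact_force": force on the tool from outside, world axes, zero at the start; "torque": the same for the moment, N m; "opening": finger opening in m; "gripper_force": force on a finger pad.
Only numpy, scipy, OpenCV 4.12 (cv2) and the standard library are available. Lean on these libraries where they do the work, as an engineer would, in place of code of your own. Each camera call takes 0.05 s, during which the arm holds its last target. There are 200 camera calls.

### The job

A router tool holder is gripped in the release stand, and I need its claws held open while I lift it out. First turn the stand's lock knob anticlockwise (seen from above) as far as it goes, so that its tongue no longer blocks the press cap, and let go of it; then push the cap down with closed fingertips past the first two clicks to the third, no farther, and finish with the program still holding it down there against its spring. Do not disturb the loose things lying about.

Things in the scene. Friction and masses are not known exactly. Their poses are not given: they have to be found in the camera images.
- release_stand: Fixed bench stand on a dark base 94 x 280 x 12 mm (y -122 to +158 mm): post with lock knob at y = -85 mm, grey 50 x 50 mm plunger housing 88 mm high at y = 0, tool holder fixed in a grey socket at y = +105 mm (its cutter's tip 161 mm high). Origin on the table under the plunger's axis; at yaw 0 x points away from the robot, y left, z up.
- knob_bar (a point): Black bar handle of the lock knob, pinched across its thickness: 12 (own x) x 44 (own y) x 34 mm high (z). This point is its centre, on the knob's vertical axis, 150 mm above the table; top at 167 mm. Below it a steel tongue, 14 mm wide, 127 to 135 mm above the table, sticks out 69 mm along the bar's +y; at the start its end lies under the cap's rim and blocks the cap.
- lock_knob (a joint): Knob angle, rad: 0 to 0.2 at the start (bar about along the stand's y, tongue under the cap), grows anticlockwise seen from above, stop at 1.4 (80 degrees, tongue to the stand's -x side); tongue clear of the cap from about 0.5. Stays where it is left; takes about 0.06 N m.
- cap_top (a point): Round black press cap, 52 mm diameter, 12 mm thick, flat top, on an 18 mm steel stem that slides vertically in the housing. This point is the centre of its top face, 150 mm above the table at the start; z up. The stem has three thin dark rings 12 mm apart: each reaches the bush on the housing's top at its click.
- plunger (a joint): How far the cap is pressed down, m: 0 at the top (start), clicks (detent notches) at 0.012, 0.024, 0.036, hard stop 0.050. A spring returns it: about 5 N at the top, 10.5 N at the third click; teeth between the clicks add or take 3 to 5 N. No click holds by itself: let go, it returns to 0. While locked it gives only about 3 mm.
- collet_1: Loose bystander: steel collet, 32 mm diameter, 42 mm high, standing near the stand's front edge. Origin at its underside.
- collet_nut: Loose bystander: clamping nut, 50 mm diameter, 24 mm high, near the stand's front edge. Origin at its underside.
- collet_2: Loose bystander: steel collet, 32 mm diameter, 42 mm high, to the right. Origin at its underside.
- tape_measure: Loose bystander: tape measure, 36 x 76 x 66 mm, to the right. Origin at its underside.
- spanner: Loose bystander: flat spanner, 45 x 261 x 10 mm, to the left. Origin at its underside.

How it is judged (in metres and radians):
On the way, in this order (a step that is already met when the one before it is completed fails the run):
1. the lock knob is turned anticlockwise to (near) its stop and let go, the cap still up (value of joint lock_knob above 1.2 rad and contact force between the fingers and lock_knob below 0.1 N and value of joint plunger below 0.004 m), for 0.2 s.
2. the fingers hold the cap down at the third click (value of joint plunger between 0.032 and 0.04 m and contact force between the fingers and plunger above 3 N), for 0.5 s.
At the end, for the whole second after the job is handed in: The program finishes holding: the fingers push on the cap with more than 3 N and keep it still at the third click, 32 to 40 mm down; the lock knob is still turned away (above 1.0 rad) (all of step 2 and value of joint lock_knob above 1 rad and velocity of joint plunger between -0.01 and 0.01 m/s); the arm keeps its last pose, push and grip.
It fails at once if the cap is pushed well past the third click (more than 44 mm down) (value of joint plunger above 0.044 m).
It fails at once if a loose bystander is moved by more than 30 mm (distance of any of collet_1, collet_nut, collet_2, tape_measure, spanner from where it was at the start of the episode above 0.03 m).
It also fails if it takes over 42 s, if anything falls off the work surface, if the arm or the gripper's body presses on something with over 40 N, if the wrist force passes 120 N, or if a joint passes its speed limit or range.

## Working session

There is one attempt and no reset: what is moved stays moved. The work goes in short steps, each a Python script; the robot and the scene stay as the last script left them, time stands still between calls to the robot, and variables do not carry over. Pictures are saved under pics/ and viewed, at most 10 in all, crops included, and the job is handed in when it is done.

```bash
mkdir -p pics
cat > h.py <<'E'
import numpy as np, cv2, json
from station import r
def snap(n,f):
    s=r.snapshot(n); cv2.imwrite(f'pics/{f}.png',s['frame'][:,:,::-1])
    np.savez(f'pics/{f}.npz',**{k:np.array(v) for k,v in s.items()}); return s
def KD(s): return np.array([[s['fx'],0,s['cx']],[0,s['fy'],s['cy']],[0,0,1]],float),np.array(s['dist_coeffs'],float)
def load(f): return np.load(f'pics/{f}.npz')
def ray(s,p):
    K,D=KD(s); u=cv2.undistortPoints(np.array([[p]],float),K,D)[0,0]
    R=s['R']; d=R.T@np.array([u[0],u[1],1]); return -R.T@s['t'],d/np.linalg.norm(d)
def atz(s,p,z):
    o,d=ray(s,p); return o+d*(z-o[2])/d[2]
def tri(obs):
    A=np.zeros((3,3));b=np.zeros(3);L=[]
    for s,p in obs:
        o,d=ray(s,p);P=np.eye(3)-np.outer(d,d);A+=P;b+=P@o;L.append((P,o))
    x=np.linalg.solve(A,b); return x,[np.linalg.norm(P@(x-o)) for P,o in L]
def proj(s,X):
    K,D=KD(s); return cv2.projectPoints(np.atleast_2d(np.array(X,float)),cv2.Rodrigues(np.array(s['R']))[0],np.array(s['t'],float),K,D)[0][:,0]
E
python3 - <<'E'
from h import *
a=snap('scene','scene0');b=snap('top','top0')
for s in(a,b): print(-s['R'].T@s['t'],s['fx'])
print(r.sense())
E
```

```text
[-0.43780336 -0.49199292  1.06810689] 510.42036597612525
[ 0.37236749 -0.01196837  1.25609209] 364.45868149914486
{'clock': 0.1, 'joints': array([-7.13151402e+01,  5.25700798e+00,  7.05755244e+01, -4.93419767e-04,
        1.04266829e+02, -3.24810318e+00]), 'joint_vel': array([-0.00798332,  0.00236696, -0.19757446,  0.07757159, -0.00383308,
       -0.06801842]), 'joint_torque': array([ 1.16824838e-03, -4.47858059e+01, -4.07569814e+01,  6.98959362e-02,
        2.84931622e-02, -1.16011502e-04]), 'tcp_pos': array([ 0.22412912, -0.55661222,  0.40363299]), 'orientation': array([-1.79900772e+02, -5.15212115e-03,  2.19328374e+01]), 'contact_force': array([-0.43657238, -0.36391368,  0.46129552]), 'torque': array([ 0.01552322, -0.03073216, -0.02589503]), 'gripper_force': 0.0, 'opening': 0.0876458058967501}
```

View pics/scene0.png

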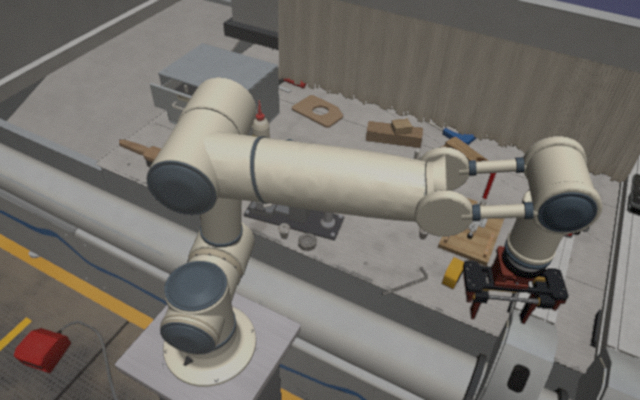

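View pics/top0.png

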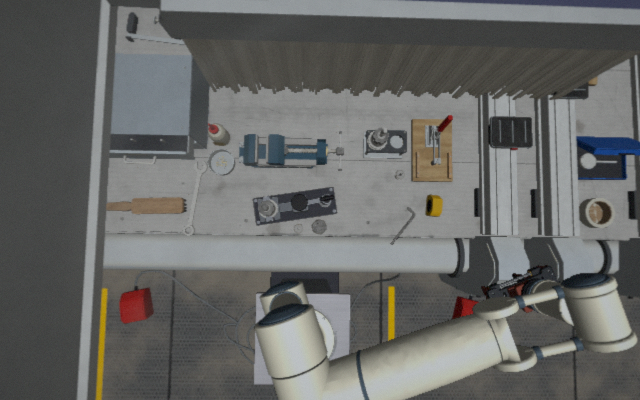

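The top view shows the stand near (295,205): holder at (267,208), cap at (299,202), knob at (325,200). The arm hides the stand in the scene view, so I'll go and look with the wrist camera.

Run:
```python
from h import *
t=load('top0')
cap=atz(t,(299,202),.15);kn=atz(t,(325,200),.16)
print(cap,kn,atz(t,(267,208),.16), atz(t,(296,228),.04),atz(t,(319,227),.024))
q=np.array(r.sense()['joints'])
r.servo_line([.224,-.557,.48])
for p in ([cap[0]-.06,cap[1]-.03,.48],[cap[0]-.06,cap[1]-.03,.46]):
    try: r.reach(p,[180,0,0]); break
    except r.IKError as e: print(e)
s=snap('wrist','w1'); print(r.sense()['tcp_pos'],r.sense()['joints'],r.sense()['clock'],-s['R'].T@s['t'],s['R'][2],s['fx'])
print(proj(s,[cap,kn]))
snap('scene','scene1')
```

```text
[0.44833685 0.01541293 0.15      ] [ 0.4550129  -0.06312185  0.16      ] [0.42799068 0.11080311 0.16      ] [0.36909982 0.02650299 0.04      ] [ 0.37358338 -0.0504359   0.024     ]
[ 0.38853563 -0.01509305  0.47987112] [-7.23767350e+00 -2.51703442e+01  8.96898106e+01 -8.69416544e-03
  1.15497720e+02  8.28110330e+01] 2.8417 [ 0.46109412 -0.01466889  0.46040542] [-0.26517852  0.00118307 -0.96419861] 293.8327296590427
[[290.49008897 127.22143659]
 [368.66320115 120.7002786 ]]
```

View pics/w1.png

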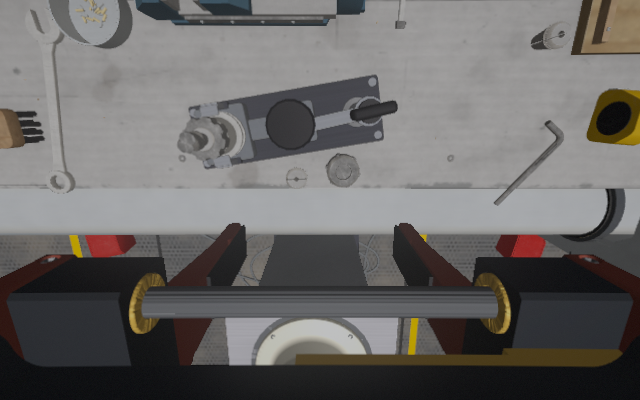

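Wrist view 1: cap centre near (290,124), knob bar from about (352,113) to (396,105), collet_1 (297,178), nut (343,170). I'll take a second view with a baseline and enlarge both.

Run:
```python
from h import *
r.reach([.40,-.13,.48],[180,0,0])
s=snap('wrist','w2'); p=proj(s,[[.448,.015,.15],[.455,-.063,.16]]); print(p,r.sense()['clock'])
a=load('w1')['frame'][60:190,240:410]; x0=int(p[0,0]-50); x0=max(0,x0);y0=max(0,int(p[0,1])-65);print(x0,y0)
b=s['frame'][y0:y0+130,x0:x0+170]
f=lambda c:cv2.resize(c,None,fx=4.4,fy=4.4,interpolation=cv2.INTER_CUBIC)[:,:,::-1]
cv2.imwrite('pics/c1.png',f(a));cv2.imwrite('pics/c2.png',f(b))
```

```text
[[179.67884312 138.86588369]
 [252.37757829 132.55655429]] 3.475
129 73
```

View pics/c1.png

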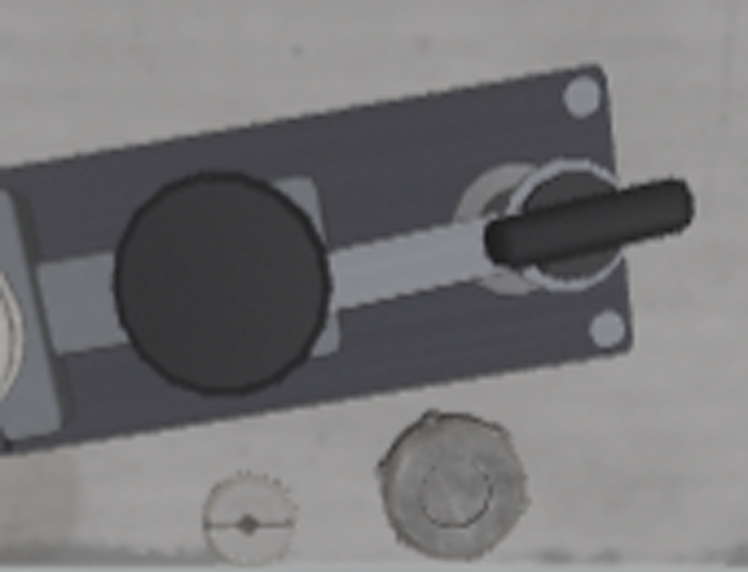

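View pics/c2.png

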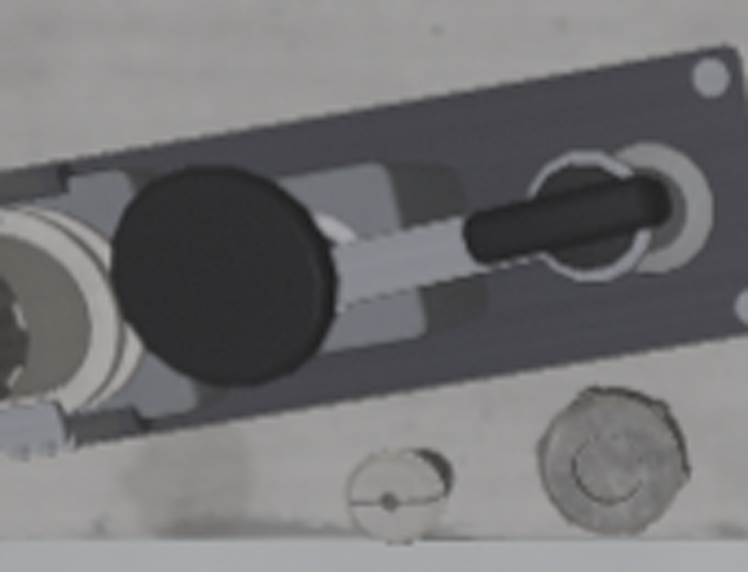

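Crop 1 (offset 240,60, ×4.4): cap top centre (222,282), bar top centre ≈(598,222), knob disc centre (568,225). Crop 2 (offset 129,73): cap (219,275), bar top ≈(557,219), disc (588,217); the tongue runs beneath the cap's rim.

Run:
```python
from h import *
a,b=load('w1'),load('w2'); t=load('top0')
A=lambda x,y:(240+(x-.5*3.4)/4.4,60+y/4.4); B=lambda x,y:(129+x/4.4,73+y/4.4)
for n,p,q in (('cap',(222,282),(219,275)),('bartop',(598,222),(557,219)),('disc',(568,225),(588,217)),
  ('nut',(455,485),(612,460)),('collet',(249,523),(390,501)),('farcorner screw',(583,97),(711,77))):
    print(n,tri([(a,A(*p)),(b,B(*q))]))
# bar direction from bar ends at z .165
for s,F,e in((a,A,[(503,240),(680,206)]),(b,B,[(475,236),(640,203)])):
    P=[atz(s,F(*x),.165) for x in e]; d=P[0]-P[1]; print('bar ang',np.degrees(np.arctan2(d[1],d[0])),np.linalg.norm(d))
# tongue edges z=.135 and base edge z=.012
for s,F,e,z in((a,A,[(330,262),(480,220)],.135),(a,A,[(332,308),(490,277)],.135),(b,B,[(345,310),(480,280)],.135),(a,A,[(0,168),(590,66)],.012),(a,A,[(20,448),(630,348)],.012),(b,B,[(100,155),(735,45)],.012)):
    P=[atz(s,F(*x),z) for x in e]; d=P[0]-P[1]; print('edge ang',np.degrees(np.arctan2(d[1],d[0])))
```

```text
cap (array([0.45141046, 0.0158299 , 0.14927736]), [np.float64(3.2916177612889444e-05), np.float64(3.291617761280441e-05)])
bartop (array([ 0.46465927, -0.06819552,  0.166608  ]), [np.float64(8.999384232137204e-06), np.float64(8.999384232150352e-06)])
disc (array([ 0.464265  , -0.06781036,  0.12846995]), [np.float64(0.00014899301569141525), np.float64(0.000148993015691359)])
nut (array([ 0.37856068, -0.05042656,  0.01568947]), [np.float64(1.4060829498988727e-05), np.float64(1.4060829498907436e-05)])
collet (array([0.37034202, 0.01954536, 0.04131446]), [np.float64(0.0002272980724995953), np.float64(0.00022729807249950045)])
farcorner screw (array([ 0.50509058, -0.08879483,  0.01602271]), [np.float64(7.57328683758066e-05), np.float64(7.573286837553401e-05)])
bar ang 100.46540573790392 0.0390514860049369
bar ang 100.83042043177366 0.03764303665443681
edge ang 105.11013098159675
edge ang 100.81674040417673
edge ang 102.12914056405532
edge ang 99.20613901123932
edge ang 99.26064311176388
edge ang 99.22324880591171
```

View pics/scene1.png

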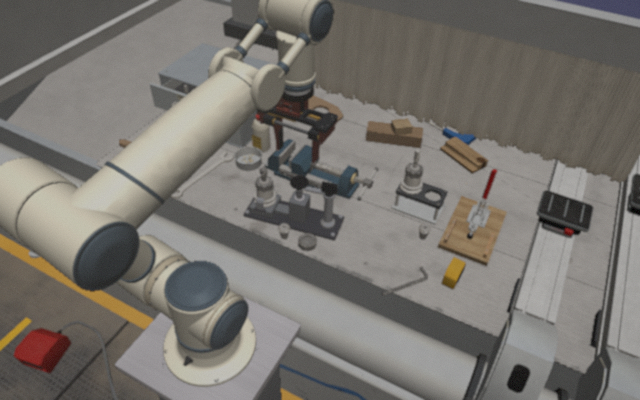

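The measurements agree with the text: cap top 0.149 m high, bar top 0.167 m, and 84.9 mm between the axes. Stand yaw is about 9°, and the bar direction is about 101°. I'll grip the bar with the fingertips above cap level, at z ≈ 0.154. That way opening the fingers after the turn can't hit the cap.

```bash
cat >> h.py <<'E'
def st(n):
    s=r.sense(); print(n,round(s['clock'],2),s['tcp_pos'].round(4),s['orientation'].round(1),'F',s['contact_force'].round(1),'T',s['torque'].round(2),'op',round(s['opening'],4),'g',round(s['gripper_force'],1)); return s
E
python3 - <<'E'
from h import *
K=[.4645,-.068]
r.reach(K+[.42],[180,0,101]); st('above')
r.servo_line(K+[.336],speed=.1); st('down')
r.grab(12); s=st('grip')
for y in (121,141,161,172,178):
    r.servo_line(K+[.336],[180,0,y],speed=.1); s=st(y)
snap('scene','scene2')
E
```

```text
above 4.88 [ 0.4644 -0.0676  0.4203] [180.   0. 101.] F [-0.2  0.6 -0.1] T [-0.07 -0.12  0.  ] op 0.0877 g 0.0
down 5.88 [ 0.4646 -0.068   0.3369] [179.9   0.  101. ] F [-0.4 -0.5 -0.1] T [ 0.   -0.1  -0.02] op 0.0878 g 0.0
grip 7.03 [ 0.4644 -0.068   0.336 ] [-180.   -0.  101.] F [-0.8 -0.7  0.6] T [-0.09  0.11  0.07] op 0.0118 g 11.9
121 7.53 [ 0.4643 -0.068   0.336 ] [-180.    -0.   120.8] F [-3.4 -0.3  1.6] T [-0.04  0.45  0.09] op 0.0117 g 12.0
141 8.03 [ 0.4642 -0.0681  0.336 ] [-179.9   -0.   140.7] F [-6.3 -1.1  2.6] T [-0.17  0.76  0.09] op 0.0121 g 12.0
161 8.53 [ 0.4642 -0.0682  0.336 ] [-1.799e+02 -1.000e-01  1.607e+02] F [-5.3 -1.3  1.9] T [-0.27  0.8   0.09] op 0.0124 g 12.0
172 8.87 [ 0.4642 -0.0683  0.336 ] [-1.799e+02 -1.000e-01  1.717e+02] F [-5.8 -2.1  2.1] T [-0.26  0.81  0.03] op 0.0123 g 12.0
178 9.12 [ 0.4642 -0.0683  0.336 ] [-1.799e+02 -1.000e-01  1.777e+02] F [-7.2 -2.3  1.2] T [-0.31  0.8   0.07] op 0.0119 g 12.0
```

The bar followed the turn, with friction torque only. I'll go 2° more towards the stop, then release, rise and check.

Run:
```python
from h import *
K=[.4645,-.068]
r.servo_line(K+[.336],[180,0,180],speed=.1); st(180)
r.let_go(); st('open'); r.wait(.3)
r.servo_line(K+[.42]); 
r.reach([.39,-.06,.46],[180,0,180-81-99]); st('look')
s=snap('wrist','w3'); p=proj(s,[[.455,-.02,.15]])[0].astype(int); print(p)
x0=max(0,p[0]-85);y0=max(0,p[1]-65);print(x0,y0)
cv2.imwrite('pics/c3.png',cv2.resize(s['frame'][y0:y0+130,x0:x0+170],None,fx=4.4,fy=4.4,interpolation=cv2.INTER_CUBIC)[:,:,::-1])
```

```text
180 9.43 [ 0.4642 -0.0683  0.336 ] [-1.799e+02 -1.000e-01  1.797e+02] F [-5.2 -2.1  2. ] T [-0.26  0.75 -0.15] op 0.0119 g 12.0
open 10.65 [ 0.4645 -0.068   0.336 ] [-180.    0.  180.] F [-0.1 -0.3 -0.7] T [ 0.06 -0.16 -0.02] op 0.0874 g 0.0
look 14.29 [ 0.39   -0.06    0.4599] [-180.    0.    0.] F [0.1 0.2 0.2] T [ 0.04  0.06 -0.02] op 0.0878 g 0.0
[278 122]
193 57
```

View pics/c3.png

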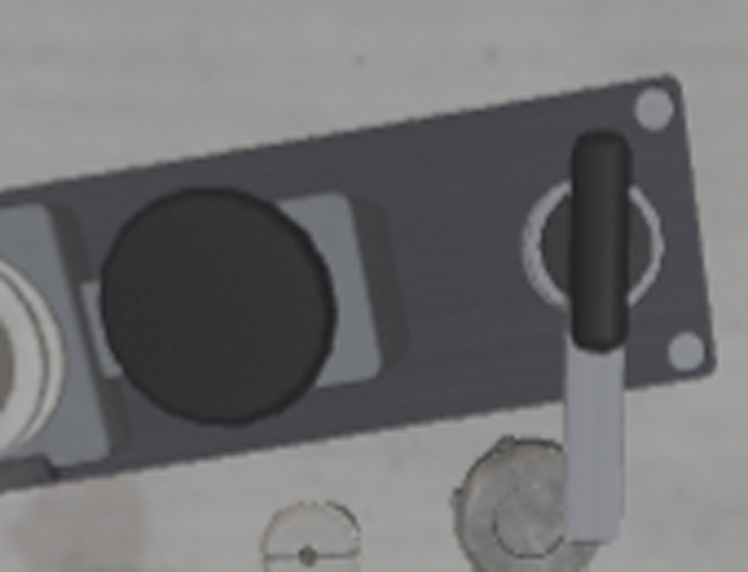

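The knob is at its stop: bar vertical at (600,240), tongue pointing towards the robot and well clear of the cap at (218,306). Next I'll close the fingers and press in small steps, watching force and height.

Run:
```python
from h import *
C=[.4514,.0158]
r.grab(20)
r.reach(C+[.36],[180,0,9]); s=st('above'); f0=s['contact_force'][2]
r.servo_line(C+[.336],speed=.08); st('near')
z=.336;zc=None
while z>.322:
    z-=.001; r.servo_line(C+[z],speed=.03); s=r.sense()
    if s['contact_force'][2]-f0>2.5: zc=s['tcp_pos'][2]; break
print('contact',zc,z); st('c')
if zc:
    for d in (.006,.010,.014,.018,.022,.026):
        r.servo_line(C+[.3315-d],speed=.03); st(d)
```

```text
above 16.3 [0.4513 0.0156 0.3608] [180.  -0.   9.] F [-0.1 -0.4  0.6] T [0.02 0.01 0.02] op 0.0004 g 0.0
near 16.75 [0.4512 0.0154 0.3357] [-180.    0.    9.] F [ 0.4  0.6 -0.4] T [ 0.07  0.01 -0.02] op 0.0005 g 0.0
contact 0.3316883016613291 0.331
c 18.0 [0.4514 0.0158 0.3317] [ 1.8e+02 -1.0e-01  9.0e+00] F [-1.6  0.6  5.6] T [-0.    0.32 -0.02] op 0.0004 g 2.6
0.006 18.33 [0.4514 0.0158 0.3259] [180.  -0.   9.] F [-1.3  0.   3.8] T [0.06 0.13 0.02] op 0.0 g 2.1
0.01 18.62 [0.4514 0.0158 0.3218] [180.  -0.   9.] F [-1.3  0.4  4.3] T [ 0.05  0.15 -0.02] op 0.0008 g 2.3
0.014 18.9 [0.4514 0.0158 0.3182] [180.  -0.   9.] F [-1.6 -0.7  7.2] T [0.05 0.32 0.01] op 0.0005 g 3.6
0.018 19.18 [0.4514 0.0158 0.3138] [180.  -0.   9.] F [-0.2  0.5  4.5] T [0.04 0.14 0.  ] op 0.0001 g 2.3
0.022 19.47 [0.4515 0.0158 0.3098] [180.  -0.   9.] F [-0.9  0.5  5.9] T [ 0.05  0.2  -0.03] op 0.0004 g 2.8
0.026 19.75 [0.4514 0.0158 0.3064] [ 1.8e+02 -1.0e-01  9.0e+00] F [-3.3 -0.2  8.6] T [0.06 0.42 0.02] op 0.0005 g 4.3
```

Contact at z = 0.332 matches a cap top of 0.150, so the third click lies at TCP z = 0.296.

Run:
```python
from h import *
C=[.4514,.0158]
for z in (.302,.299,.297,.2957):
    r.servo_line(C+[z],speed=.02); st(z)
r.wait(.8); st('hold')
s=snap('scene','scene3'); p=proj(s,[[.4514,.0158,.114]])[0].astype(int);x0,y0=p-[60,50]
cv2.imwrite('pics/c4.png',cv2.resize(s['frame'][y0:y0+100,x0:x0+120],None,fx=5,fy=5,interpolation=cv2.INTER_CUBIC)[:,:,::-1])
```

```text
0.302 20.07 [0.4514 0.0158 0.3031] [ 1.8e+02 -1.0e-01  9.0e+00] F [-2.6 -0.9  9.4] T [0.01 0.57 0.02] op 0.0001 g 4.6
0.299 20.38 [0.4514 0.0158 0.2997] [180.  -0.   9.] F [-1.2  0.2  6.5] T [0.01 0.37 0.03] op 0.0003 g 3.6
0.297 20.62 [0.4514 0.0158 0.2978] [ 1.8e+02 -1.0e-01  9.0e+00] F [-1.3  0.4  7.9] T [ 0.04  0.42 -0.03] op 0.0001 g 4.0
0.2957 20.88 [0.4514 0.0158 0.297 ] [ 1.8e+02 -1.0e-01  9.0e+00] F [-2.3 -0.4 10.5] T [0.06 0.5  0.01] op 0.0005 g 5.2
hold 21.68 [0.4514 0.0158 0.297 ] [ 1.8e+02 -1.0e-01  9.0e+00] F [-3.4  0.3 11.1] T [ 0.02  0.56 -0.07] op 0.0004 g 5.2
```

View pics/c4.png

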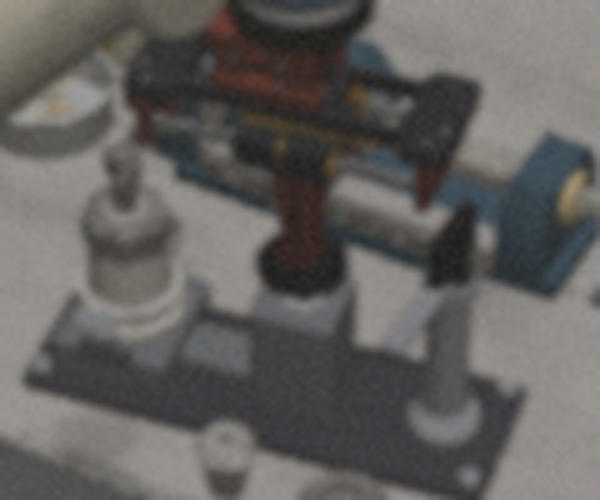

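The cap is held about 35 mm down, just above the housing at (300,275). The push is steady at about 11 N, as expected at the third click, and the knob is still turned away.

```bash
python3 -c "
from h import *
st('end'); print(r.hand_in())"
```

```text
end 21.73 [0.4514 0.0158 0.297 ] [ 1.8e+02 -1.0e-01  9.0e+00] F [-3.6  0.8 10.1] T [ 0.03  0.63 -0.02] op 0.0005 g 5.2
the job is handed in; nothing more can be done
None
```

I turned the lock knob to its stop and let go. The job was handed in at 21.7 s with the closed fingertips holding the cap at the third click (about 35 mm down, about 10 N); I saw no loose item disturbed, and the hand-in returned no verdict.

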